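# Lay out the bench for a pipetting run

### The job

Set out the bench round the white well plate, as seen from the robot: lay the pipette on the bench in front of the plate (robot's side), parallel to the plate's long side; put the timer beside the plate at the end away from the lab book, square with the plate; and stand the small brown bottle beside the plate at the end that faces the lab book. Each of these three sits opposite the middle of its side of the plate with a clear gap of about 4 cm to the plate. Lay the marker on the lab book, in the middle and along the book's long side, and leave the two single orange caps on the left of the bench where they are.

Things in the scene. Friction and masses are not known exactly. Their poses are not given: they have to be found in the camera images.
- plate: white 96-well plate on its clear holder, fixed to the bench, 86 x 128 x 30 mm (x, y, z; the part that resists the hand measures 82 x 124 x 30). Origin: centre of its underside. Its y axis runs along its long side, its x axis points away from the robot (turned by up to 0.2 rad); its -x side is its front, its +y and -y sides are its ends. It may stand at the left or the right, the lab book at the other side.
- book: closed dark blue hard-backed lab book lying flat, fixed, 212 x 152 x 15 mm. Origin: centre of its underside; its x axis runs along its long side, z up. The upper cover's face that carries things is at z = 14 mm.
- pipette: white and grey single-channel pipette lying on its side, 58 x 242 x 30 mm, 80 g, starts behind the plate and book (pipettes far off to the right are not meant). Origin: middle of its length, on its underside; its y axis runs along it, tip towards +y, push button at -y. The thick handle to grasp reaches from x = -1 to +26 mm and y = -91 to +37 mm and is 30 mm high, so its centre line lies at x = +12.5 mm. A finger hook sticks out to x = -29 mm near the button end.
- timer: white square countdown timer with three keys, 66 x 66 mm, 16 mm high at the sides (19 over all), 50 g. Origin: centre of its underside, z up, x and y along its sides.
- marker: marker pen with black cap, lying flat, 13 x 135 x 14 mm (12 mm high where it is grasped), 15 g. Origin: middle of its underside; its y axis runs along it. It does not roll. (Another marker far off to the right, out of reach, is not meant.)
- bottle: small brown bottle with a white cap, 40 mm across, 75 mm high, 100 g. Origin: centre of its underside, z up. The straight wall reaches up to about 45 mm.
- cap_back: orange tube cap, 24 mm across, 14 mm high, loose on the bench at the back left; to be left alone. Origin: centre of its underside.
- cap_side: orange tube cap, 24 mm across, 14 mm high, loose on the bench at the far left; to be left alone. Origin: centre of its underside.

How it is judged:
At the end, for the whole second after the job is handed in: Gaps to plate 4 cm +-1.5 (pipette handle up to 2.8 more if its hook faces the plate); timer, bottle within 1.5 cm of its middle line, pipette's middle up to 22 mm buttonward or 48 tipward of it; marker within 2 cm of book's middle; angles within 0.2 rad; flat or upright, at rest (height (world z) of each of pipette, timer, bottle below 0.006 m and angle between the y axis of pipette and the y axis of plate, either way round below 0.2 rad and x of pipette in the frame of plate below 0 m and y of plate in the frame of pipette between -0.048 and 0.022 m and (x of plate in the frame of pipette between 0.094 and 0.124 m or x of plate in the frame of pipette between -0.127 and -0.069 m) and x of timer in the frame of plate between -0.015 and 0.015 m and (angle between the x axis of timer and the x axis of plate, either way round below 0.2 rad or angle between the x axis of timer and the y axis of plate, either way round below 0.2 rad) and x of bottle in the frame of plate between -0.015 and 0.015 m and ((y of book in the frame of plate above 0 m and y of bottle in the frame of plate between 0.109 and 0.139 m and y of timer in the frame of plate between -0.152 and -0.122 m) or (y of book in the frame of plate below 0 m and y of bottle in the frame of plate between -0.139 and -0.109 m and y of timer in the frame of plate between 0.122 and 0.152 m)) and z of marker in the frame of book between 0.009 and 0.02 m and x of marker in the frame of book between -0.02 and 0.02 m and y of marker in the frame of book between -0.02 and 0.02 m and angle between the y axis of marker and the x axis of book, either way round below 0.2 rad and linear speed of each of pipette, timer, marker, bottle below 0.02 m/s and angular speed of each of pipette, timer, marker, bottle below 0.2 rad/s and angle between each of pipette, timer, marker, bottle's own z axis and vertical below 0.12 rad); the robot touches nothing.
It fails at once if a loose orange cap is moved by more than 1.5 cm (distance of any of cap_back, cap_side from where it was at the start of the episode above 0.015 m).
It also fails if it takes over 102 s, if anything falls off the work surface, if the arm or the gripper's body presses on something with over 40 N, if the wrist force passes 120 N, or if a joint passes its speed limit or range.

### The arm

A 6-joint arm with a two-finger parallel gripper is mounted at the origin on a cart in front of the work surface, level with it; the furniture and walls round the work are solid. World frame = base frame: x ahead of the robot, y to its left, z up, the work surface at z = 0. Lengths are in m, angles in rad, forces in N, time in s.
With the tool pointing down it reaches from about 0.375 to 0.9 m from the base axis. Payload 3.1 kg.
Tool frame: the origin (TCP) lies where the fingers leave the gripper's body, on its centre line; the fingertips stand manip.tip_reach ahead of it and the grasp point (between the pads) lies 54 mm ahead of it (manip.tip_reach is the distance from the TCP to the fingertips, in m); z points along the fingers, y is the direction in which the jaws open and shut (so a half turn about z gives the same grasp; the last joint's range is limited). The gripper opens to 85 mm and grips with 20 to 120 N. Pads are 22 mm wide; open, the fingers measure 114 mm over their backs; the gripper's body (76 mm by 85 mm) begins 54 mm behind the grasp point. The pads swing forward as they close: fully open they stand 13 mm farther back than shut.
Start: joints at [-1.319, 0.527, 1.433, -0, 1.181, -0.178], TCP at [0.26, -0.568, 0.304] pointing down, gripper open.
Joint ranges: [-3.08, 3.08], [-0.75, 2.2], [0.22, 2.44], [-1.43, 4.57], [0, 2.65], [-2.85, 2.85]. Speed limits (rad/s): [2.79, 2.79, 3.14, 3.14, 3.14, 3.14].

### API

Orientations are given as a unit quaternion [x, y, z, w].
In Python, from station import manip, cams, order gives the robot as it stands. The module is installed in compiled form; this text tells all that it offers.
- The arm moves only by the tool drive_tool, never from a script. Its arguments are lists of equal length, an entry for each row: "linear": the shift along the tool's x, y, z in mm, a list of three; "rot": the turn, a rotation vector about the tool's x, y, z in degrees, a list of three; "hand": the finger opening in mm, from 0 to 85.4. A call has 1 to 20 rows; each row shifts and turns the pose as measured when the row begins, along the tool's axes as they then stand; what a row does not reach is not made up. A row lasts 1/12 s, in which the tool goes at most 41.7 mm and 7.16 degrees, less where a joint would pass 70% of its speed; a pose out of reach is approached as far as the arm can. A call with a gripper value outside its range is refused whole. The fingers move at their own pace and stop on an object; "force" is the grip in N (left out, the last holds). Time passes only in rows, so rows that do not move let the fingers close. It gives the time, the measured TCP pose, the force and the opening at its end, in the units of the state.
- manip.sense(): the state, without advancing time (a new reading comes with each control period).
- cams.snapshot(name): name is "side" or "top" or "wrist"; returns the picture (384x512x3 uint8, red, green, blue); there is no depth.
- cams.camera_model(name): a dict with "vfov" (degrees; the focal length in pixels is half the picture's height over the tangent of half this angle, whatever the lens; pixels are square), "cx", "cy" (the principal point, pixels), "rvec" (rotation vector, rad) and "tvec" (3), from world to camera coordinates, as OpenCV has them. Camera axes: x right, y down, z forward; pixel columns grow to the right and rows downward; lengths in m; the calibration is good to about 2 mm. A picture is of the moment at which its call begins: read the wrist's pose just before it. camera_model takes no time and is no camera call; for the wrist camera it gives the pose at the moment of the call.
- order.sign_off(): hands the job in, once; it reports no verdict.
Trained networks look in the newest picture that a camera, given by its name, has taken for a name from the list of things; names that differ only in an ending like _2 or _b are one class to them, and where a whole thing is asked for, a point or a joint stands for the part that bears it (a point fixed in the world has none). Each returns a list of dicts, best first, with "score" (0 to 1); they miss things now and then, are a little off and sometimes report something else, mostly with a low value. They report only what shows in the picture. A call takes as long as a camera call.
- cams.regions_of(label, camera): "pixels" (384x512 bool, what is visible of it) and "rect" ([left, top, right, bottom] in pixels, round what is visible of it).
- cams.spot_point(label, camera): "at" ([column, row] in pixels: a listed point, or the origin of a listed thing).
The state is a dict: "t": time; "q": joint angles; "qd": joint speeds; "tau": joint torques, N m; "tcp_pos": TCP position; "tool_rot": TCP orientation; "force": force on the tool from outside, world axes, zero at the start; "ft_torque": the same for the moment, N m; "finger_gap": opening from 0.0 (shut) to 1.0 (fully open).
Only numpy, scipy, OpenCV 4.12 (cv2) and the standard library are available. Lean on these libraries where they do the work, as an engineer would, in place of code of your own. Each camera call takes 0.05 s, during which the arm holds its last target. There are 200 camera calls.

## Working session

There is one attempt and no reset: what is moved stays moved. The work goes in short steps, Python scripts to look and compute and a tool call to move; the robot and the scene stay as the last step left them, time stands still between calls to the robot, and variables do not carry over. Pictures are saved under pics/ and viewed, about 12 in all and at most 16, crops included, and the job is handed in when it is done.

Besides the shell and the picture viewer there is one more tool, called after "Request:" as name(argument=value, ...) on one line, values as JSON. drive_tool: Moves the arm, as the interface text tells. Its arguments: {"type":"object","properties":{"linear":{"type":"array","items":{"type":"array","items":{"type":"number"}}},"rot":{"type":"array","items":{"type":"array","items":{"type":"number"}}},"hand":{"type":"array","items":{"type":"number"}},"force":{"type":"number"}},"required":["linear","rot","hand"]}

```bash
mkdir -p pics; cat > h.py <<'E'
import numpy as np, cv2
from station import manip, cams, order
from scipy.spatial.transform import Rotation as R
def model(n):
    m=cams.camera_model(n); f=192/np.tan(np.radians(m['vfov'])/2)
    K=np.array([[f,0,m['cx']],[0,f,m['cy']],[0,0,1]]); return K,R.from_rotvec(np.ravel(m['rvec'])).as_matrix(),np.ravel(m['tvec'])
def ray(M,px,z):
    K,Rm,t=M; d=Rm.T@np.linalg.inv(K)@np.array([px[0],px[1],1.]); c=-Rm.T@t
    return c+d*(z-c[2])/d[2]
def proj(M,P):
    K,Rm,t=M; p=(Rm@np.atleast_2d(P).T).T+t; p=p@K.T; return p[:,:2]/p[:,2:]
def snap(n,f=None):
    M=model(n); im=cams.snapshot(n)
    if f: cv2.imwrite('pics/'+f,im[:,:,::-1])
    return M,im
def maskrect(M,mask,z):
    c=max(cv2.findContours(mask.astype(np.uint8),0,1)[0],key=cv2.contourArea).reshape(-1,2)
    W=np.array([ray(M,p,z)[:2] for p in c]); r=cv2.minAreaRect((W*1000).astype(np.float32)); return r,W
E
python3 - <<'E'
from h import *
s=manip.sense(); print(s['t'],s['tcp_pos'],s['tool_rot'],manip.tip_reach)
ims=[]
H={'plate':.03,'book':.015,'pipette':.015,'timer':.016,'marker':.01,'bottle':.04,'cap_back':.014,'cap_side':.014}
for n in ('top','side'):
    M,im=snap(n,n+'0.png'); print(n,'cam pos',np.round(-M[1].T@M[2],3),M[0][0,0])
    for o,h in H.items():
        for q in cams.spot_point(o,n)[:3]: print(o,'spot',round(q['score'],2),np.round(q['at']),np.round(ray(M,q['at'],0),3))
        for q in cams.regions_of(o,n)[:3]:
            r,W=maskrect(M,q['pixels'],h); print('   reg',round(q['score'],2),np.round(q['rect']),np.round(r[0]),np.round(r[1]),round(r[2],1))
E
```

```text
0.0 [ 0.26030221 -0.56759906  0.30292424] [ 9.76998364e-01  2.13244001e-01 -4.65191674e-05 -1.09124318e-03] 0.0726
top cam pos [0.398 0.034 1.165] 359.80289880881475
plate spot 0.87 [223. 201.] [0.534 0.171 0.   ]
   reg 0.89 [200. 184. 243. 210.] [540. 173.] [ 90. 133.] 1.4
book spot 0.8 [330. 200.] [ 0.545 -0.18   0.   ]
   reg 0.64 [299. 176. 366. 227.] [ 547. -183.] [210. 152.] 88.1
pipette spot 0.73 [266. 155.] [0.691 0.034 0.   ]
   reg 0.87 [238. 148. 305. 162.] [695.  30.] [ 40. 203.] 1.3
   reg 0.65 [197. 160. 206. 167.] [654. 246.] [17. 17.] 1.4
timer spot 0.66 [224. 199.] [0.542 0.167 0.   ]
timer spot 0.62 [272. 238.] [0.42  0.009 0.   ]
timer spot 0.38 [386. 233.] [ 0.443 -0.359  0.   ]
   reg 0.55 [258. 222. 283. 248.] [427.  15.] [69. 70.] 70.4
marker spot 0.56 [382. 234.] [ 0.441 -0.346  0.   ]
   reg 0.74 [365. 233. 404. 241.] [ 432. -352.] [128.  16.] 82.0
bottle spot 0.62 [166. 227.] [0.444 0.352 0.   ]
   reg 0.53 [157. 221. 173. 237.] [440. 344.] [37. 47.] 1.4
cap_back spot 0.5 [202. 164.] [0.657 0.245 0.   ]
   reg 0.46 [155. 222. 172. 237.] [441. 351.] [38. 48.
[... 353 characters left out ...]
 183.] [ 0.56  -0.201  0.   ]
pipette spot 0.81 [220. 196.] [0.691 0.024 0.   ]
   reg 0.8 [197. 176. 243. 208.] [685.  16.] [ 63. 237.] 7.0
timer spot 0.78 [292. 222.] [0.426 0.011 0.   ]
   reg 0.94 [276. 210. 309. 230.] [420.  23.] [77. 82.] 71.3
   reg 0.26 [198. 207. 249. 246.] [544. 169.] [108. 158.] 0.5
marker spot 0.38 [340. 176.] [ 0.447 -0.353  0.   ]
bottle spot 0.59 [210. 278.] [0.449 0.343 0.   ]
   reg 0.83 [201. 251. 221. 288.] [438. 352.] [ 40. 118.] 42.9
   reg 0.57 [333. 172. 346. 183.] [ 408. -265.] [22. 76.] 4.0
cap_back spot 0.37 [180. 232.] [0.645 0.247 0.   ]
cap_side spot 0.68 [148. 277.] [0.567 0.429 0.   ]
   reg 0.51 [145. 270. 154. 283.] [556. 441.] [23. 37.] 49.8
```

View pics/top0.png

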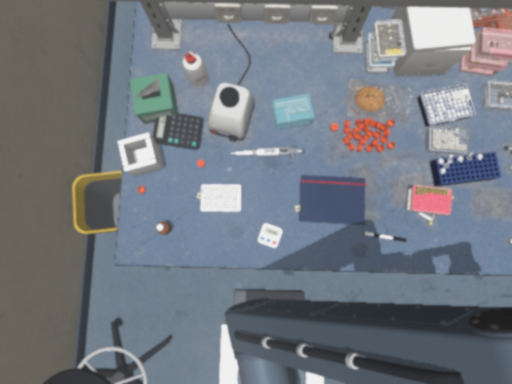

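View pics/side0.png

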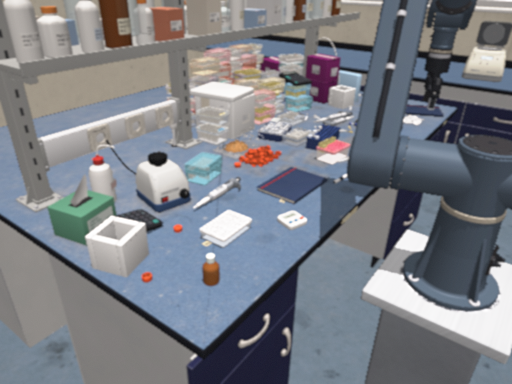

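The top view shows the plate at pixel (221,198) on the left, the book at (332,200), the pipette at (267,153) with its tip to the left (+y), the timer at (271,236), the marker at (385,237) and the bottle at (164,228). The caps are at (201,163) and (142,189). The side view agrees. The book lies at −y, so the bottle goes to the −y end and the timer to the +y end.

Request:
drive_tool(linear=[[23,-27,3],[23,-27,3],[23,-27,3],[23,-27,3],[23,-27,3],[23,-27,3],[23,-27,3],[23,-27,3],[23,-27,3],[23,-27,3],[23,-27,3],[23,-27,3],[23,-27,3],[23,-27,3],[23,-27,3],[23,-27,3],[20,-20,3],[0,0,0],[0,0,0]], rot=[[0,0,0],[0,0,0],[0,0,0],[0,0,0],[0,0,0],[0,0,0],[0,0,0],[0,0,0],[0,0,0],[0,0,0],[0,0,0],[0,0,-7],[0,0,-7],[0,0,-7],[0,0,-7],[0,0,-7],[0,0,-7],[0,0,-4],[0,0,0]], hand=[85,85,85,85,85,85,85,85,85,85,85,85,85,85,85,85,85,85,85])

```text
t: 3.28
tcp_pos: [0.3712, 0.0264, 0.2469]
tool_rot: [0.81, 0.586, 0.0, 0.012]
force: [1.9, -0.5, 0.1]
finger_gap: 0.997
```

```bash
cat >> h.py <<'E'
def yaw():
    q=R.from_quat(manip.sense()['tool_rot']).as_matrix(); return np.degrees(np.arctan2(q[1,0],q[0,0]))
def go(x,y,z,a=None):
    s=manip.sense(); q=R.from_quat(s['tool_rot']); d=q.inv().apply(np.array([x,y,z])-s['tcp_pos'])*1000
    y0=yaw(); print('at',np.round(s['tcp_pos'],4),'yaw',round(y0,1),'tool shift mm',np.round(d),'rotz',None if a is None else round(-((a-y0+180)%360-180),1),
      'tilt', np.round(q.as_matrix()[:,2],3))
    if a is not None:
        Q=R.from_euler('z',a,degrees=True)*R.from_euler('x',180,degrees=True)
        print(' rotvec deg',np.round(np.degrees((q.inv()*Q).as_rotvec()),1),'shift in final frame',np.round(Q.inv().apply(np.array([x,y,z])-s['tcp_pos'])*1000))
def corners(r): return np.round(r[0]),np.round(r[1]),round(r[2],1)
E
python3 - <<'E'
from h import *
M,im=snap('wrist','w1.png'); print('cam',np.round(-M[1].T@M[2],3),np.round(M[1][2],2))
for o,h in {'timer':.016,'plate':.03}.items():
    for q in cams.spot_point(o,'wrist')[:2]: print(o,round(q['score'],2),np.round(q['at']),np.round(ray(M,q['at'],0),3))
    for q in cams.regions_of(o,'wrist')[:2]:
        r,W=maskrect(M,q['pixels'],h); print('reg',round(q['score'],2),np.round(q['rect']),corners(r))
M,im=snap('top')
cv2.imwrite('pics/topc.png',cv2.resize(im[140:260,120:420],None,fx=2.6,fy=2.6,interpolation=cv2.INTER_CUBIC)[:,:,::-1])
E
```

```text
cam [0.393 0.1   0.316] [-0.08 -0.3  -0.95]
timer 0.97 [301. 168.] [0.425 0.011 0.   ]
reg 0.71 [272. 138. 332. 197.] (array([426.,  16.]), array([67., 66.]), 71.0)
reg 0.75 [338.   1. 447.  56.] (array([534., 122.]), array([ 43., 100.]), 72.1)
```

View pics/w1.png

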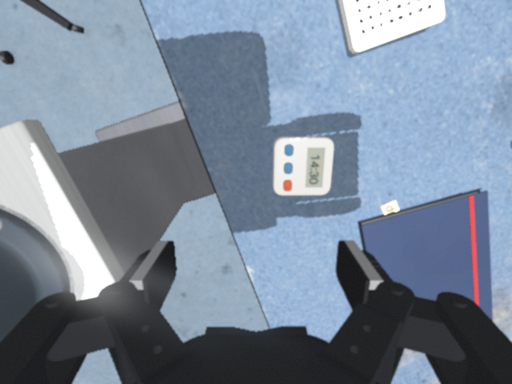

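The timer is at pixel (302,167), its sides nearly aligned with the image axes. It works out at (0.426, 0.013) with its sides at 71°, and the measured 67 x 66 mm agrees with the given size.

```bash
python3 -c "
from h import *
go(.4255,.0125,.078,71)"
```

```text
at [0.3721 0.0241 0.247 ] yaw 71.4 tool shift mm [  8.  51. 170.] rotz 0.4 tilt [ 0.015 -0.019 -1.   ]
 rotvec deg [1.2 0.8 0.4] shift in final frame [  6.  54. 169.]
```

Request:
drive_tool(linear=[[0,0,0],[2,18,15],[2,18,25],[2,18,30],[0,0,30],[0,0,25],[0,0,15],[0,0,0]], rot=[[1.2,0.8,0.4],[0,0,0],[0,0,0],[0,0,0],[0,0,0],[0,0,0],[0,0,0],[0,0,0]], hand=[85,85,85,85,85,85,85,85])

```text
t: 4.25
tcp_pos: [0.4354, 0.0035, 0.1022]
tool_rot: [0.82, 0.572, 0.005, 0.002]
force: [0.0, -0.4, 0.3]
finger_gap: 0.997
```

```bash
python3 - <<'E'
from h import *
go(.4255,.0125,.072,71)
M,im=snap('wrist','w2.png')
for q in cams.regions_of('timer','wrist')[:2]:
    r,W=maskrect(M,q['pixels'],.016); print('reg',round(q['score'],2),np.round(q['rect']),corners(r))
E
```

```text
at [0.4354 0.0035 0.1022] yaw 69.8 tool shift mm [  5. -13.  30.] rotz -1.2 tilt [ 0.012  0.002 -1.   ]
 rotvec deg [ 0.6 -0.3 -1.2] shift in final frame [  5. -12.  30.]
reg 0.97 [180. 168. 292. 269.] (array([427.,  16.]), array([67., 65.]), 71.8)
```

Request:
drive_tool(linear=[[3.5,-6,10],[3.5,-6,10],[0,0,8],[0,0,4],[0,0,0]], rot=[[0.6,-0.3,-1.2],[0,0,0],[0,0,0],[0,0,0],[0,0,0]], hand=[85,85,85,85,85])

```text
t: 4.77
tcp_pos: [0.4293, 0.0138, 0.0744]
tool_rot: [0.813, 0.582, 0.004, 0.004]
force: [0.8, 0.2, 0.9]
finger_gap: 0.993
```

Request:
drive_tool(linear=[[0,0,0],[0,0,0],[0,0,0],[0,0,0],[0,0,0]], rot=[[0,0,0],[0,0,0],[0,0,0],[0,0,0],[0,0,0]], hand=[60,55,50,50,50], force=30)

```text
t: 5.18
tcp_pos: [0.4303, 0.0135, 0.0761]
tool_rot: [0.813, 0.582, 0.005, 0.005]
force: [-0.6, -1.4, -1.0]
finger_gap: 0.763
```

```bash
python3 - <<'E'
from h import *
s=manip.sense(); print(s['t'],s['force'],s['finger_gap'])
go(.4265,.0145,.072,71)
M,im=snap('wrist','w3.png')
E
```

```text
5.1833 [-0.57490861 -1.41136399 -1.04553904] 0.7632295872965341
at [0.4303 0.0135 0.0761] yaw 71.2 tool shift mm [-0. -4.  4.] rotz 0.2 tilt [ 0.014 -0.003 -1.   ]
 rotvec deg [ 0.8 -0.1  0.2] shift in final frame [-0. -4.  4.]
```

View pics/w3.png

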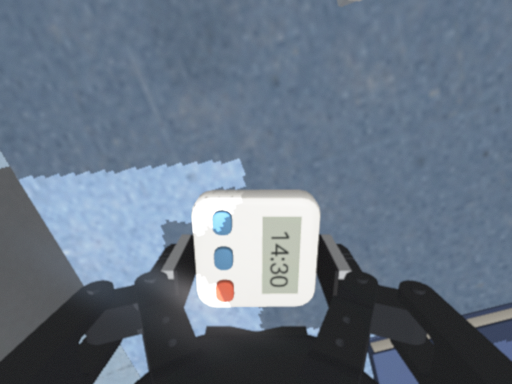

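The timer is held: the gap reads 65 mm and the pads sit near its middle at row 250. Next I lift it, turn to 90° and look at the plate on the way.

Request:
drive_tool(linear=[[0,0,-15],[0,0,-25],[0,0,-30],[0,0,-30],[0,0,-30],[0,0,-10],[30,10,0],[35,12,0],[35,12,0],[35,12,0],[15,5,0],[0,0,0],[0,0,0]], rot=[[0.8,0,0],[0,0,0],[0,0,-6],[0,0,-7],[0,0,-6],[0,0,0],[0,0,0],[0,0,0],[0,0,0],[0,0,0],[0,0,0],[0,0,0],[0,0,0]], hand=[50,50,50,50,50,50,50,50,50,50,50,50,50])

```text
t: 6.32
tcp_pos: [0.4815, 0.1687, 0.2249]
tool_rot: [0.702, 0.712, 0.003, 0.001]
force: [-0.7, -0.1, -0.5]
finger_gap: 0.76
```

```bash
python3 - <<'E'
from h import *
s=manip.sense(); print(s['t'],s['finger_gap'])
go(.54,.31,.08,90)
M,im=snap('wrist','w4.png')
for o,h in (('plate',.03),('timer',s['tcp_pos'][2]-.06)):
  for q in cams.regions_of(o,'wrist')[:2]:
    r,W=maskrect(M,q['pixels'],h); print(o,round(q['score'],2),np.round(q['rect']),corners(r))
M,im=snap('top')
q=cams.regions_of('plate','top')[0]; r,W=maskrect(M,q['pixels'],.02); print(corners(r))
E
```

```text
6.3167 0.7595211594566671
at [0.4815 0.1687 0.2249] yaw 90.7 tool shift mm [140.  60. 146.] rotz 0.7 tilt [ 0.005  0.003 -1.   ]
 rotvec deg [ 0.3 -0.2  0.7] shift in final frame [141.  59. 145.]
plate 0.71 [273. 115. 367. 241.] (array([540., 175.]), array([ 86., 128.]), 1.4)
timer 0.95 [189. 191. 319. 308.] (array([480., 171.]), array([65., 69.]), 0.5)
(array([543., 131.]), array([84., 42.]), 1.9)
```

View pics/w4.png

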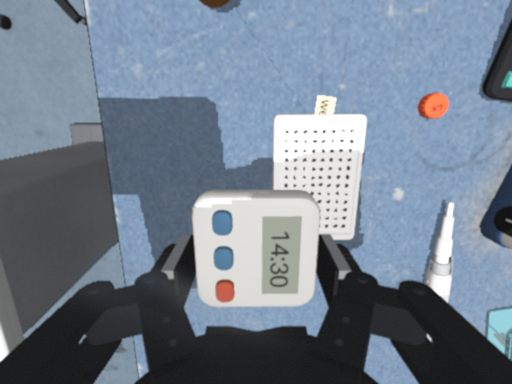

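The plate shows at columns 273–367 and rows 115–241, partly covered by the held timer. I'll check its yaw from its corners. The orange cap_back is at (433,105), well clear.

```bash
python3 - <<'E'
from h import *
M=model('wrist')
P=[ray(M,p,.03)[:2]*1000 for p in ((275,115),(366,116),(354,240))]
print(np.round(P)); d=P[1]-P[0]; e=P[1]-P[2]
print('short',np.hypot(*d),np.degrees(np.arctan2(d[1],d[0])),'long',np.hypot(*e),np.degrees(np.arctan2(-e[0],e[1])),'c',(P[0]+P[2])/2)
for a in (0,):
  go(.537,.311,.08,91.5)
E
```

```text
[[498. 235.]
 [582. 235.]
 [585. 108.]]
short 84.40882363206697 -0.11599570212417532 long 127.10435260300756 1.4282591401131177 c [541.6998045  171.51188734]
at [0.4814 0.1668 0.2249] yaw 90.5 tool shift mm [143.  56. 146.] rotz -1.0 tilt [ 0.004  0.003 -1.   ]
 rotvec deg [ 0.2 -0.2 -1. ] shift in final frame [143.  59. 145.]
```

Request:
drive_tool(linear=[[30,12,0],[35,14,0],[35,14,0],[30,13,0],[11,5,20],[0,0,30],[0,0,35],[0,0,25],[0,0,15],[0,0,0]], rot=[[0,0,0],[0,0,0],[0,0,0],[0,0,0],[0,0,0],[0,0,0],[0,0,0],[0,0,0],[0,0,0],[0,0,0]], hand=[50,50,50,50,50,50,50,50,50,50])

```text
t: 7.4
tcp_pos: [0.5451, 0.3037, 0.0968]
tool_rot: [0.711, 0.703, 0.004, 0.001]
force: [-0.2, 0.2, -0.3]
finger_gap: 0.763
```

```bash
python3 - <<'E'
from h import *
s=manip.sense(); print(s['t'],s['finger_gap'],s['force'])
go(.54,.308,.0765,91)
M,im=snap('wrist','w5.png')
for o,h in (('timer',s['tcp_pos'][2]-.06),):
  for q in cams.regions_of(o,'wrist')[:2]:
    r,W=maskrect(M,q['pixels'],h); print(o,round(q['score'],2),np.round(q['rect']),corners(r))
E
```

```text
7.4 0.7633439682415335 [-0.24709457  0.1636121  -0.26461378]
at [0.5451 0.3037 0.0968] yaw 89.4 tool shift mm [ 4. -5. 20.] rotz -1.6 tilt [ 0.007  0.004 -1.   ]
 rotvec deg [ 0.4 -0.2 -1.6] shift in final frame [ 4. -5. 20.]
timer 0.78 [190. 192. 320. 310.] (array([544., 306.]), array([69., 66.]), 89.3)
```

Request:
drive_tool(linear=[[4,-5,5],[0,0,9],[0,0,6],[0,0,0],[0,0,0],[0,0,0],[0,0,0]], rot=[[0.4,-0.2,-1.6],[0,0,0],[0,0,0],[0,0,0],[0,0,0],[0,0,0],[0,0,0]], hand=[50,50,50,50,75,85,85])

```text
t: 8.08
tcp_pos: [0.5451, 0.3089, 0.0846]
tool_rot: [0.7, 0.714, 0.007, 0.003]
force: [-0.5, -0.2, -0.5]
finger_gap: 0.998
```

Request:
drive_tool(linear=[[0,0,-10],[0,0,-25],[0,0,-30],[0,0,-40],[0,0,-30],[0,0,0]], rot=[[0,0,0],[0,0,0],[0,0,0],[0,0,0],[0,0,0],[0,0,0]], hand=[85,85,85,85,85,85])

```text
t: 8.58
tcp_pos: [0.5427, 0.3081, 0.2272]
tool_rot: [0.7, 0.714, 0.006, 0.003]
force: [0.2, -0.3, 0.5]
finger_gap: 0.995
```

```bash
python3 - <<'E'
from h import *
s=manip.sense(); print(s['t'],s['finger_gap'],s['force'])
M,im=snap('wrist','w6.png')
for o,h in (('timer',.016),('bottle',.04)):
  for q in cams.spot_point(o,'wrist')[:2]: print(o,round(q['score'],2),np.round(q['at']),np.round(ray(M,q['at'],0),3))
  for q in cams.regions_of(o,'wrist')[:2]:
    r,W=maskrect(M,q['pixels'],h); print(o,round(q['score'],2),np.round(q['rect']),corners(r))
go(.444,.346,.2,90)
E
```

```text
8.5833 0.9947791316199515 [ 0.21125707 -0.28083166  0.48442426]
timer 0.61 [254. 180.] [0.542 0.306 0.   ]
timer 0.56 [222. 150. 285. 210.] (array([544., 310.]), array([65., 65.]), 0.9)
bottle 0.81 [160. 137.] [0.442 0.352 0.   ]
bottle 0.65 [118. 119. 175. 165.] (array([442., 350.]), array([56., 40.]), 30.8)
at [0.5388 0.3065 0.2186] yaw 91.1 tool shift mm [ 41. -94.  19.] rotz 1.1 tilt [-0.002 -0.001 -1.   ]
 rotvec deg [-0.1  0.   1.1] shift in final frame [ 39. -95.  19.]
```

View pics/w6.png

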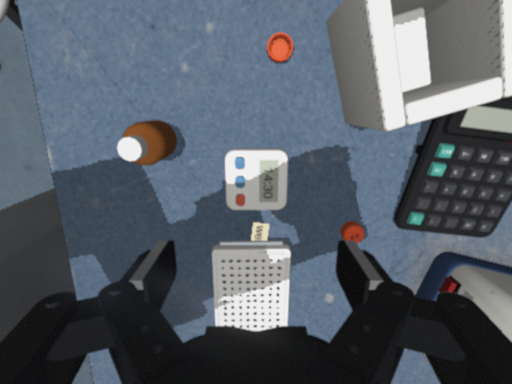

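The timer sits square at the plate's far end (pixel 255,180), about (0.543, 0.309). The bottle is at (150,142), its base near (0.443, 0.351). Both caps, at (280,47) and (352,232), are undisturbed.

Request:
drive_tool(linear=[[10,-28,0],[14,-32,0],[13,-30,0],[5,-6,20],[0,0,20],[0,0,0]], rot=[[0,0,1],[0,0,0],[0,0,0],[0,0,0],[0,0,0],[0,0,0]], hand=[62,62,62,62,62,62])

```text
t: 9.33
tcp_pos: [0.4355, 0.3461, 0.1686]
tool_rot: [0.708, 0.706, -0.009, -0.003]
force: [-0.6, -0.6, 0.5]
finger_gap: 0.725
```

```bash
python3 - <<'E'
from h import *
s=manip.sense(); print(s['t'],s['finger_gap'])
M,im=snap('wrist','w7.png')
for o,h in (('bottle',.04),):
  for q in cams.spot_point(o,'wrist')[:2]: print(o,round(q['score'],2),np.round(q['at']),np.round(ray(M,q['at'],0),3))
  for q in cams.regions_of(o,'wrist')[:2]:
    r,W=maskrect(M,q['pixels'],h); print(o,round(q['score'],2),np.round(q['rect']),corners(r))
    # cap fit: silhouette of model cylinder vs mask
    m=q['pixels']; best=None
    th=np.linspace(0,2*np.pi,24)
    for x in np.arange(.43,.456,.002):
      for y in np.arange(.338,.364,.002):
        P=np.concatenate([np.c_[x+rr*np.cos(th),y+rr*np.sin(th),0*th+z] for rr,z in ((.02,0),(.02,.045),(.013,.06),(.013,.075))])
        c=cv2.convexHull(proj(M,P).astype(np.float32)).astype(np.int32); k=np.zeros((384,512),np.uint8); cv2.fillConvexPoly(k,c,1)
        i=(k&m).sum()/((k|m).sum()); 
        if best is None or i>best[0]: best=(i,x,y)
    print(best)
go(.443,.351,.085,90)
E
```

```text
9.3333 0.7252487735669567
bottle 0.83 [265. 184.] [0.44  0.353 0.   ]
bottle 0.66 [377. 230.] [0.545 0.309 0.   ]
bottle 0.69 [242. 170. 296. 235.] (array([441., 350.]), array([54., 39.]), 81.3)
(np.float64(0.8448550493787831), np.float64(0.44), np.float64(0.35200000000000004))
bottle 0.6 [343. 198. 423. 271.] (array([530., 324.]), array([61., 63.]), 1.3)
(np.float64(0.0), np.float64(0.43), np.float64(0.338))
at [0.4391 0.347  0.1722] yaw 89.7 tool shift mm [ 4.  5. 87.] rotz -0.3 tilt [-0.009 -0.005 -1.   ]
 rotvec deg [-0.5  0.3 -0.3] shift in final frame [ 4.  4. 87.]
```

Request:
drive_tool(linear=[[5,1,10],[0,0,25],[0,0,25],[0,0,18],[0,0,8],[0,0,0],[0,0,0],[0,0,0],[0,0,0],[0,0,0]], rot=[[-0.5,0.3,0],[0,0,0],[0,0,0],[0,0,0],[0,0,0],[0,0,0],[0,0,0],[0,0,0],[0,0,0],[0,0,0]], hand=[62,62,62,62,62,62,30,30,30,30], force=30)

```text
t: 10.32
tcp_pos: [0.4529, 0.3539, 0.0928]
tool_rot: [0.711, 0.703, 0.011, 0.003]
force: [-0.0, 0.0, -1.1]
finger_gap: 0.452
```

```bash
python3 - <<'E'
from h import *
s=manip.sense(); print(s['t'],s['finger_gap'],s['finger_gap']*85.4,s['force'])
go(.543,.048,.19,91)
E
```

```text
10.3167 0.4521071267163849 38.60994862157928 [-0.02337936  0.03996789 -1.05002062]
at [0.4529 0.3539 0.0928] yaw 89.3 tool shift mm [-304.   96.  -99.] rotz -1.7 tilt [ 0.021  0.011 -1.   ]
 rotvec deg [ 1.2 -0.6 -1.7] shift in final frame [-307.   85.  -97.]
```

Request:
drive_tool(linear=[[0,0,-15],[0,0,-30],[0,0,-35],[-25,8,-15],[-35,11,0],[-38,12,0],[-38,12,0],[-38,12,0],[-38,12,0],[-38,12,0],[-30,9,0],[-15,3,0],[0,0,0],[0,0,0]], rot=[[0,0,0],[0,0,0],[0,0,0],[0,0,0],[0,0,0],[0,0,0],[0,0,0],[0,0,0],[0,0,0],[0,0,0],[0,0,0],[0,0,0],[0,0,0],[0,0,0]], hand=[30,30,30,30,30,30,30,30,30,30,30,30,30,30])

```text
t: 11.48
tcp_pos: [0.5506, 0.0458, 0.2038]
tool_rot: [0.708, 0.705, 0.025, 0.015]
force: [-0.4, -0.0, -1.1]
finger_gap: 0.457
```

```bash
python3 - <<'E'
from h import *
M,im=snap('wrist','w8.png')
for q in cams.regions_of('plate','wrist')[:1]:
    r,W=maskrect(M,q['pixels'],.03); print('plate',round(q['score'],2),np.round(q['rect']),corners(r))
s=manip.sense(); print(s['t'],s['finger_gap']*85.4,s['force'])
go(.543,.048,.093,91)
E
```

```text
plate 0.81 [174.   0. 285. 125.] (array([541., 155.]), array([85., 92.]), 0.8)
11.5833 39.05043205686598 [ 0.15531616  0.15393227 -1.44360418]
at [0.5502 0.0472 0.2037] yaw 89.9 tool shift mm [ -1. -13. 110.] rotz -1.1 tilt [ 0.056  0.014 -0.998]
 rotvec deg [ 3.2 -0.8 -1.1] shift in final frame [  1.  -7. 111.]
```

View pics/w8.png

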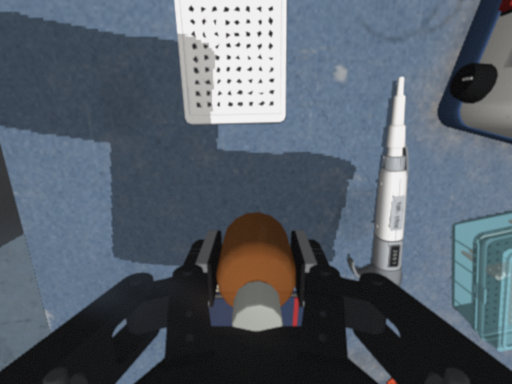

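The bottle is held at (258,265), the plate's near end is at rows 120–125, and the pipette is at (393,190) with its hook on the robot's side. The tool has drifted about 3° off vertical, so I correct that before lowering.

Request:
drive_tool(linear=[[0,0,0],[0,0,0],[1,-7,20],[0,0,30],[0,0,20],[0,0,10],[0,0,0],[0,0,0]], rot=[[2.6,-0.8,-1],[0,0,0],[0,0,0],[0,0,0],[0,0,0],[0,0,0],[0,0,0],[0,0,0]], hand=[30,30,30,30,30,30,30,30])

```text
t: 12.25
tcp_pos: [0.5415, 0.0601, 0.1232]
tool_rot: [0.696, 0.718, 0.007, 0.005]
force: [0.5, -0.0, -1.2]
finger_gap: 0.453
```

```bash
python3 - <<'E'
from h import *
s=manip.sense(); print(s['t'],s['finger_gap']*85.4,s['force'])
go(.543,.048,.093,91)
E
```

```text
12.25 38.71820646642964 [ 0.51194272 -0.01364826 -1.15705582]
at [0.5415 0.0601 0.1232] yaw 91.8 tool shift mm [-12.   1.  30.] rotz 0.8 tilt [ 0.017  0.002 -1.   ]
 rotvec deg [ 1.  -0.1  0.8] shift in final frame [-12.   1.  30.]
```

Request:
drive_tool(linear=[[-12,1,10],[0,0,10],[0,0,5],[0,0,0],[0,0,0]], rot=[[0.3,0,0.8],[0,0,0],[0,0,0],[0,0,0],[0,0,0]], hand=[30,30,30,30,30])

```text
t: 12.67
tcp_pos: [0.5445, 0.0484, 0.0982]
tool_rot: [0.701, 0.713, 0.007, 0.005]
force: [-0.4, 0.4, -0.4]
finger_gap: 0.456
```

```bash
python3 - <<'E'
from h import *
s=manip.sense(); print(s['t'],s['finger_gap']*85.4,s['force'])
go(.543,.048,.093,91)
E
```

```text
12.6667 38.935564008061135 [-0.40821371  0.35711372 -0.44670726]
at [0.5445 0.0484 0.0982] yaw 91.0 tool shift mm [-0. -2.  5.] rotz -0.0 tilt [ 0.017  0.002 -1.   ]
 rotvec deg [ 1.  -0.1 -0. ] shift in final frame [-0. -2.  5.]
```

Request:
drive_tool(linear=[[0,0,3],[0,0,2],[0,0,0]], rot=[[0,0,0],[0,0,0],[0,0,0]], hand=[30,30,30])

```text
t: 12.92
tcp_pos: [0.5453, 0.0481, 0.0935]
tool_rot: [0.701, 0.713, 0.007, 0.006]
force: [0.4, -0.4, -1.2]
finger_gap: 0.456
```

Request:
drive_tool(linear=[[0,0,0],[0,0,0],[0,0,0],[0,0,-5],[0,0,-20],[0,0,-30],[0,0,-35],[0,0,-20],[0,0,0],[0,0,0]], rot=[[0,0,0],[0,0,0],[0,0,0],[0,0,0],[0,0,0],[0,0,0],[0,0,0],[0,0,0],[0,0,0],[0,0,0]], hand=[60,62,62,62,62,62,62,62,62,62])

```text
t: 13.75
tcp_pos: [0.543, 0.0481, 0.2102]
tool_rot: [0.701, 0.713, 0.007, 0.006]
force: [0.3, 0.7, -0.9]
finger_gap: 0.725
```

```bash
python3 - <<'E'
from h import *
s=manip.sense(); print(s['t'],s['finger_gap']*85.4,s['force'])
M,im=snap('wrist','w9.png')
for o,h in (('bottle',.04),('pipette',.015)):
  for q in cams.spot_point(o,'wrist')[:2]: print(o,round(q['score'],2),np.round(q['at']),np.round(ray(M,q['at'],0),3))
  for q in cams.regions_of(o,'wrist')[:1]:
    r,W=maskrect(M,q['pixels'],h); print(o,round(q['score'],2),np.round(q['rect']),corners(r))
go(.703,.01,.2,90)
E
```

```text
13.75 61.95738459748228 [ 0.26952726  0.69271934 -0.85071265]
bottle 0.95 [255. 184.] [0.545 0.045 0.   ]
bottle 0.86 [232. 167. 276. 227.] (array([544.,  45.]), array([44., 46.]), 48.3)
pipette 0.95 [386. 199.] [0.686 0.031 0.   ]
pipette 0.73 [357.  80. 420. 289.] (array([682.,  38.]), array([ 61., 218.]), 5.0)
at [0.542  0.0482 0.2075] yaw 91.0 tool shift mm [-41. 160.  10.] rotz 1.0 tilt [ 0.014  0.002 -1.   ]
 rotvec deg [ 0.8 -0.1  1. ] shift in final frame [-38. 161.   8.]
```

View pics/w9.png

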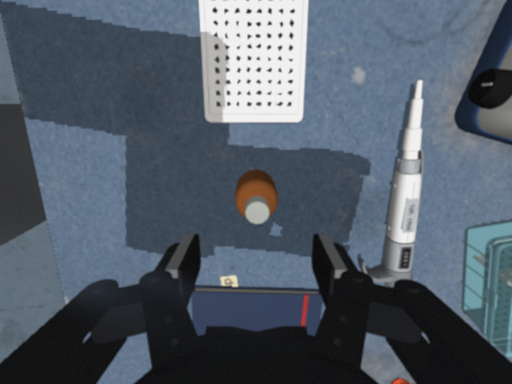

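The bottle stands upright at (256,190), about (0.545, 0.045), 127 mm from the plate's middle and within tolerance. The pipette's axis runs from its tip at (420,82) to the handle at (397,262). I'll convert that.

```bash
python3 - <<'E'
from h import *
M=model('wrist')
tip=ray(M,(420,82),.012)[:2]; h=ray(M,(397,262),.02)[:2]; h2=ray(M,(407,185),.02)[:2]
for a in (h,h2):
  d=tip-a; u=d/np.hypot(*d); yw=np.degrees(np.arctan2(-u[0],u[1])); print(np.round(tip,3),np.round(a,3),'len',np.hypot(*d),'yaw',yw)
  print('handle centre line at y=-.02:',np.round(tip-u*.141,3), 'origin', tip-u*.121-.0125*np.array([u[1],-u[0]]))
go(.70,.01,.2,90)
E
```

```text
[0.69  0.147] [ 0.695 -0.032] len 0.17979535095066282 yaw 1.633791965507826
handle centre line at y=-.02: [0.694 0.006] origin [0.68110377 0.02602517]
[0.69  0.147] [0.691 0.053] len 0.09443644639793113 yaw 0.4076160027254643
handle centre line at y=-.02: [0.691 0.006] origin [0.67850996 0.02624651]
at [0.542  0.0482 0.2075] yaw 91.0 tool shift mm [-41. 157.  10.] rotz 1.0 tilt [ 0.014  0.002 -1.   ]
 rotvec deg [ 0.8 -0.1  1. ] shift in final frame [-38. 158.   8.]
```

Request:
drive_tool(linear=[[0,0,0],[-7,35,0],[-8,38,0],[-8,38,0],[-7,32,15],[-2,8,25],[0,0,15],[0,0,0],[0,0,0]], rot=[[0.8,0,0.5],[0,0,0],[0,0,0],[0,0,0],[0,0,0],[0,0,0],[0,0,0],[0,0,0],[0,0,0]], hand=[52,52,52,52,52,52,52,52,52])

```text
t: 14.75
tcp_pos: [0.6918, 0.0168, 0.1356]
tool_rot: [0.706, 0.709, -0.008, -0.012]
force: [-0.3, 0.4, 0.1]
finger_gap: 0.61
```

```bash
python3 - <<'E'
from h import *
s=manip.sense(); print(s['t'],s['finger_gap']*85.4,s['force'])
M,im=snap('wrist','w10.png')
for q in cams.spot_point('pipette','wrist')[:1]: print(round(q['score'],2),np.round(q['at']),np.round(ray(M,q['at'],0),3))
q=cams.regions_of('pipette','wrist')[0]; m=q['pixels']; print(q['rect'])
ys=[r for r in range(int(q['rect'][1]),int(q['rect'][3]),15)]
for r in ys:
    c=np.where(m[r])[0]
    if len(c): a,b=ray(M,(c[0],r),.015),ray(M,(c[-1],r),.015); print(r,c[0],c[-1],np.round((a+b)[:2]/2,4),round(np.hypot(*(a-b)[:2]),3))
go(.693,.016,.075,91)
E
```

```text
14.75 52.07127329951462 [-0.27409033  0.40978047  0.1386614 ]
0.89 [255. 191.] [0.686 0.03  0.   ]
[221.3, 6.5, 295.8, 330.6]
21 259 267 [0.691  0.1425] 0.005
36 260 268 [0.6917 0.1343] 0.005
51 256 271 [0.6915 0.1259] 0.009
66 258 272 [0.6925 0.1173] 0.009
81 257 273 [0.6927 0.1084] 0.01
96 256 277 [0.6938 0.0993] 0.014
111 255 278 [0.6939 0.0899] 0.015
126 257 285 [0.6971 0.0802] 0.019
141 254 287 [0.6969 0.0702] 0.023
156 252 288 [0.6968 0.0599] 0.025
171 251 289 [0.697  0.0492] 0.027
186 253 289 [0.6979 0.0382] 0.026
201 254 290 [0.6989 0.0268] 0.026
216 254 290 [0.6991 0.0151] 0.027
231 253 291 [0.6994 0.0029] 0.029
246 257 290 [ 0.7008 -0.0096] 0.025
261 256 292 [ 0.7015 -0.0226] 0.028
276 223 292 [ 0.6886 -0.0364] 0.055
291 224 294 [ 0.6899 -0.0504] 0.057
306 259 295 [ 0.7049 -0.0646] 0.03
321 271 280 [ 0.7041 -0.0797] 0.008
at [0.6918 0.0171 0.1376] yaw 90.3 tool shift mm [-1.  3. 63.] rotz -0.7 tilt [-0.025  0.004 -1.   ]
 rotvec deg [-1.4 -0.3 -0.7] shift in final frame [-1.  1. 63.]
```

View pics/w10.png

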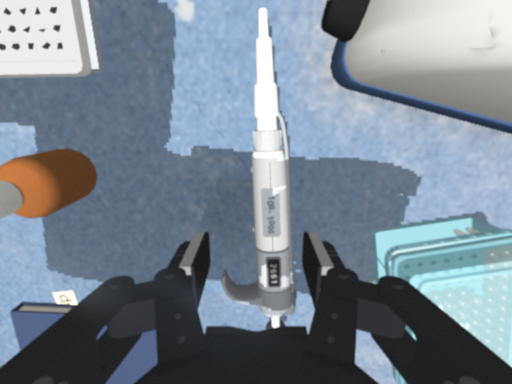

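The pipette lies between the fingers at columns 252–291, with the hook at (240,290) behind the pads. The handle's centre is at x = 0.699, yaw about 2.5°, so I shift +7 mm.

Request:
drive_tool(linear=[[-1,7,0],[0,0,15],[0,0,20],[0,0,15],[0,0,8],[0,0,0]], rot=[[-1.4,-0.3,-2],[0,0,0],[0,0,0],[0,0,0],[0,0,0],[0,0,0]], hand=[52,52,52,52,52,52])

```text
t: 15.4
tcp_pos: [0.6995, 0.017, 0.0824]
tool_rot: [0.693, 0.721, 0.002, 0.003]
force: [-0.2, -0.0, -0.0]
finger_gap: 0.61
```

```bash
python3 - <<'E'
from h import *
s=manip.sense(); print(s['t'],s['finger_gap']*85.4,s['force'])
go(.699,.016,.074,92.5)
E
```

```text
15.4 52.13483547962014 [-0.21700102 -0.03079119 -0.00180983]
at [0.6995 0.017  0.0824] yaw 92.3 tool shift mm [-1. -1.  8.] rotz -0.2 tilt [ 0.007 -0.001 -1.   ]
 rotvec deg [ 0.4  0.1 -0.2] shift in final frame [-1. -1.  8.]
```

Request:
drive_tool(linear=[[0,0,7],[0,0,1],[0,0,0],[0,0,0],[0,0,0],[0,0,0],[0,0,0]], rot=[[0.3,0,0],[0,0,0],[0,0,0],[0,0,0],[0,0,0],[0,0,0],[0,0,0]], hand=[52,52,15,15,15,15,15], force=45)

```text
t: 15.98
tcp_pos: [0.7001, 0.0171, 0.0751]
tool_rot: [0.693, 0.721, 0.0, 0.002]
force: [-0.5, -0.2, -0.7]
finger_gap: 0.308
```

Request:
drive_tool(linear=[[0,0,-10],[0,0,-20],[0,0,-30],[0,0,-35],[0,0,-20],[0,0,0],[0,0,0]], rot=[[0,0,0],[0,0,0],[0,0,0],[0,0,0],[0,0,0],[0,0,0],[0,0,0]], hand=[15,15,15,15,15,15,15])

```text
t: 16.57
tcp_pos: [0.6989, 0.0173, 0.1968]
tool_rot: [0.693, 0.721, -0.0, 0.0]
force: [-0.4, 0.3, -1.3]
finger_gap: 0.307
```

```bash
python3 - <<'E'
from h import *
M,im=snap('wrist','w11.png')
s=manip.sense(); print(s['t'],s['finger_gap']*85.4,s['force'])
q=cams.regions_of('pipette','wrist')[0]; m=q['pixels']; print(q['rect'])
for r in range(int(q['rect'][1])+5,300,25):
    c=np.where(m[r])[0]
    if len(c): a,b=ray(M,(c[0],r),s['tcp_pos'][2]-.06),ray(M,(c[-1],r),s['tcp_pos'][2]-.06); print(r,c[0],c[-1],np.round((a+b)[:2]/2,4),round(np.hypot(*(a-b)[:2]),3))
go(.443,.172,.2,92)
E
```

```text
16.6167 26.35184495769152 [-0.07778438 -0.69093617  0.11351643]
[226.3, 0.0, 281.9, 331.0]
5 238 261 [0.6906 0.1322] 0.009
30 238 262 [0.6911 0.1232] 0.01
55 238 263 [0.6916 0.1137] 0.011
80 234 269 [0.6924 0.1038] 0.015
105 234 269 [0.6927 0.0933] 0.016
130 237 277 [0.6956 0.0824] 0.018
155 232 281 [0.6958 0.0708] 0.023
180 228 283 [0.6958 0.0586] 0.027
205 229 282 [0.6963 0.0456] 0.027
230 230 283 [0.6974 0.032 ] 0.027
255 231 281 [0.6977 0.0174] 0.027
280 232 281 [0.6985 0.002 ] 0.027
at [0.6986 0.0174 0.1955] yaw 92.2 tool shift mm [ 164. -249.   -4.] rotz 0.2 tilt [-0.002 -0.001 -1.   ]
 rotvec deg [-0.1  0.1  0.2] shift in final frame [ 163. -250.   -5.]
```

View pics/w11.png

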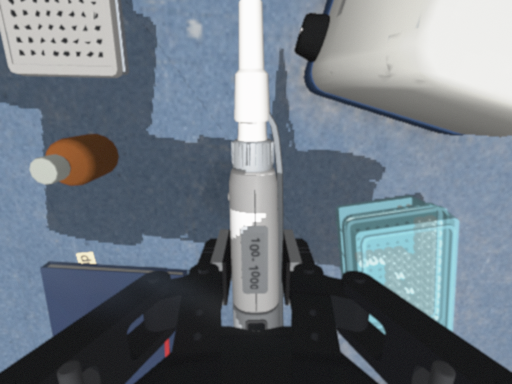

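The pipette is held level along the image axis, with the gap at 26 mm and the handle at columns 230–283. Next I carry it over to the front of the plate.

Request:
drive_tool(linear=[[10,-15,0],[21,-31,0],[21,-31,0],[21,-31,0],[21,-31,0],[21,-31,0],[21,-31,0],[18,-28,0],[12,-18,0],[2,-2,20],[0,0,20],[0,0,0],[0,0,0]], rot=[[0,0,0],[0,0,0],[0,0,0],[0,0,0],[0,0,0],[0,0,0],[0,0,0],[0,0,0],[0,0,0],[0,0,0],[0,0,0],[0,0,0],[0,0,0]], hand=[15,15,15,15,15,15,15,15,15,15,15,15,15])

```text
t: 17.75
tcp_pos: [0.4168, 0.1786, 0.136]
tool_rot: [0.694, 0.719, -0.017, -0.013]
force: [0.3, -0.7, -0.1]
finger_gap: 0.312
```

```bash
python3 - <<'E'
from h import *
s=manip.sense(); print(s['t'],s['finger_gap']*85.4,s['force'])
go(.4445,.175,.077,91)
E
```

```text
17.75 26.62122912516107 [ 0.3041281  -0.72772883 -0.12119703]
at [0.4168 0.1786 0.136 ] yaw 92.0 tool shift mm [-4. 30. 58.] rotz 1.0 tilt [-0.042 -0.006 -0.999]
 rotvec deg [-2.4  0.3  1. ] shift in final frame [-4. 28. 59.]
```

Request:
drive_tool(linear=[[0,0,0],[0,0,0],[-4,28,10],[0,0,18],[0,0,10],[0,0,0],[0,0,0]], rot=[[-2.4,0.3,1],[0,0,0],[0,0,0],[0,0,0],[0,0,0],[0,0,0],[0,0,0]], hand=[15,15,15,15,15,15,15])

```text
t: 18.33
tcp_pos: [0.4495, 0.1735, 0.0979]
tool_rot: [0.702, 0.713, -0.0, -0.0]
force: [-1.1, -0.8, -1.2]
finger_gap: 0.312
```

```bash
python3 - <<'E'
from h import *
s=manip.sense(); print(s['t'],s['finger_gap']*85.4,s['force'])
go(.4445,.175,.077,91)
E
```

```text
18.3333 26.663855718948703 [-1.0583383  -0.8261373  -1.17892377]
at [0.4495 0.1735 0.0979] yaw 90.9 tool shift mm [ 2. -5. 21.] rotz -0.1 tilt [-0. -0. -1.]
 rotvec deg [-0.   0.  -0.1] shift in final frame [ 2. -5. 21.]
```

Request:
drive_tool(linear=[[2,-5,8],[0,0,8],[0,0,4],[0,0,0],[0,0,0]], rot=[[0,0,0],[0,0,0],[0,0,0],[0,0,0],[0,0,0]], hand=[15,15,15,15,15])

```text
t: 18.75
tcp_pos: [0.4447, 0.1755, 0.078]
tool_rot: [0.702, 0.713, 0.001, 0.001]
force: [0.7, 0.0, 0.2]
finger_gap: 0.306
```

```bash
python3 - <<'E'
from h import *
s=manip.sense(); print(s['t'],s['finger_gap']*85.4,s['force'])
go(.4445,.175,.075,91)
E
```

```text
18.75 26.172462616877386 [0.73372894 0.02176074 0.15811345]
at [0.4447 0.1755 0.078 ] yaw 90.9 tool shift mm [-0. -0.  3.] rotz -0.1 tilt [ 0.002  0.    -1.   ]
 rotvec deg [ 0.1 -0.  -0.1] shift in final frame [-0. -0.  3.]
```

Request:
drive_tool(linear=[[0,0,2],[0,0,0],[0,0,0],[0,0,0],[0,0,0],[0,0,-10],[0,0,-25],[0,0,-35],[0,0,-35],[0,0,-20],[0,0,0],[0,0,0]], rot=[[0,0,0],[0,0,0],[0,0,0],[0,0,0],[0,0,0],[0,0,0],[0,0,0],[0,0,0],[0,0,0],[0,0,0],[0,0,0],[0,0,0]], hand=[15,45,52,52,52,52,52,52,52,52,52,52])

```text
t: 19.75
tcp_pos: [0.4441, 0.1755, 0.21]
tool_rot: [0.701, 0.713, 0.001, 0.001]
force: [0.1, 0.2, 0.4]
finger_gap: 0.608
```

```bash
python3 - <<'E'
from h import *
s=manip.sense(); print(s['t'],s['finger_gap']*85.4,s['force'])
M,im=snap('wrist','w12.png')
for q in cams.spot_point('pipette','wrist')[:1]: print(np.round(ray(M,q['at'],0),3))
q=cams.regions_of('pipette','wrist')[0]; m=q['pixels']; print(q['rect'])
for r in range(int(q['rect'][1])+1,300,20):
    c=np.where(m[r])[0]
    if len(c): a,b=ray(M,(c[0],r),.015),ray(M,(c[-1],r),.015); print(r,c[0],c[-1],np.round((a+b)[:2]/2,4),round(np.hypot(*(a-b)[:2]),3))
q=cams.regions_of('plate','wrist')[0]; print('plate',corners(maskrect(M,q['pixels'],.03)[0]))
go(.435,-.352,.2,80)
E
```

```text
19.75 51.94454148026716 [0.08106114 0.20999252 0.35107294]
[0.433 0.184 0.   ]
[219.3, 34.2, 273.5, 284.3]
55 248 255 [0.4376 0.2935] 0.006
75 246 257 [0.4378 0.2773] 0.01
95 245 260 [0.4389 0.2606] 0.014
115 245 264 [0.441  0.2431] 0.018
135 243 267 [0.4417 0.2249] 0.023
155 241 269 [0.442  0.2059] 0.027
175 242 270 [0.4433 0.1861] 0.028
195 242 269 [0.4431 0.1653] 0.027
215 243 270 [0.4445 0.1437] 0.028
235 218 271 [0.4322 0.1208] 0.056
255 235 273 [0.4426 0.0972] 0.041
275 249 266 [0.4468 0.0723] 0.019Traceback (most recent call last):
  File "<stdin>", line 9, in <module>
IndexError: list index out of range
```

View pics/w12.png

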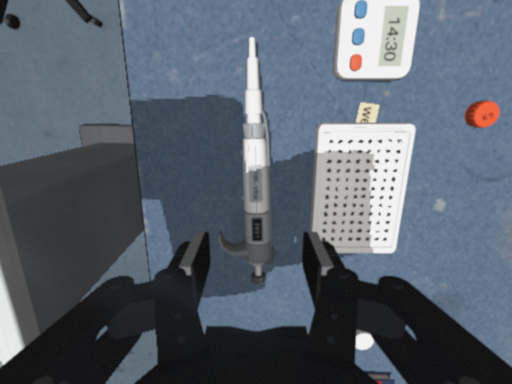

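The pipette lies parallel in front of the plate with its hook at (232,243) toward the robot; its origin is near (0.432, 0.184). The timer, at (375,40), and the cap, at (482,114), are fine. Now the marker.

Request:
drive_tool(linear=[[-20,0,0],[-36,-1,0],[-38,-1,0],[-38,-1,0],[-38,-1,0],[-38,-1,0],[-38,-1,0],[-38,-1,0],[-38,-1,0],[-38,-1,0],[-38,-1,0],[-38,-1,0],[-36,0,0],[-30,0,0],[-15,0,0],[0,0,0],[0,0,0],[0,0,0]], rot=[[0,0,0],[0,0,0],[0,0,0],[0,0,0],[0,0,0],[0,0,0],[0,0,0],[0,0,0],[0,0,0],[0,0,0],[0,0,0],[0,0,0],[0,0,0],[0,0,0],[0,0,4],[0,0,4],[0,0,0],[0,0,0]], hand=[40,40,40,40,40,40,40,40,40,40,40,40,40,40,40,40,40,40])

```text
t: 21.45
tcp_pos: [0.4317, -0.3654, 0.1757]
tool_rot: [0.75, 0.66, -0.008, -0.024]
force: [0.1, -0.6, 0.2]
finger_gap: 0.468
```

```bash
python3 - <<'E'
from h import *
s=manip.sense(); print(s['t'],s['finger_gap']*85.4,s['force'])
M,im=snap('wrist','w13.png')
for o,h in (('marker',.008),('book',.015)):
  for q in cams.spot_point(o,'wrist')[:2]: print(o,round(q['score'],2),np.round(q['at']),np.round(ray(M,q['at'],0),3))
  for q in cams.regions_of(o,'wrist')[:2]:
    r,W=maskrect(M,q['pixels'],h); print(o,round(q['score'],2),np.round(q['rect']),corners(r))
go(.435,-.352,.2,82)
E
```

```text
21.45 40.00555858716935 [ 0.08107792 -0.61547636  0.20057163]
marker 0.83 [264. 182.] [ 0.431 -0.353  0.   ]
marker 0.74 [255. 103. 274. 250.] (array([ 431., -352.]), array([137.,  13.]), 82.0)
book 0.9 [290.   0. 512. 103.] (array([ 543., -257.]), array([ 70., 154.]), 86.5)
book 0.64 [256. 104. 276. 253.] (array([ 432., -352.]), array([131.,  12.]), 82.0)
at [ 0.4323 -0.3643  0.1772] yaw 82.7 tool shift mm [ 13.   0. -23.] rotz 0.7 tilt [-0.043  0.024 -0.999]
 rotvec deg [-2.6 -1.   0.8] shift in final frame [ 13.   1. -23.]
```

View pics/w13.png

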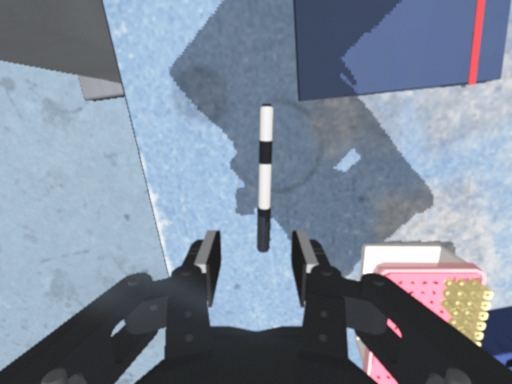

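The marker lies at (265,178) between the fingers, about (0.431, −0.352) at 82°, 137 x 13 mm. The book is at the upper right.

Request:
drive_tool(linear=[[0,0,0],[0,0,0],[12,-1,20],[0,0,30],[0,0,20],[0,0,10],[0,0,0],[0,0,0]], rot=[[-2.6,-1,0.8],[0,0,0],[0,0,0],[0,0,0],[0,0,0],[0,0,0],[0,0,0],[0,0,0]], hand=[40,40,40,40,40,40,40,40])

```text
t: 22.37
tcp_pos: [0.4368, -0.3502, 0.0987]
tool_rot: [0.751, 0.66, -0.001, 0.003]
force: [0.3, -0.3, 0.9]
finger_gap: 0.471
```

```bash
python3 - <<'E'
from h import *
s=manip.sense(); print(s['t'],s['finger_gap']*85.4,s['force'])
M,im=snap('wrist')
q=cams.regions_of('marker','wrist')[0]; print(q['rect'],corners(maskrect(M,q['pixels'],.008)[0]))
go(.431,-.352,.077,82)
E
```

```text
22.3667 40.18779089449036 [ 0.34492717 -0.26234213  0.89508603]
[241.9, 124.6, 262.9, 323.7] (array([ 432., -353.]), array([137.,  12.]), 81.6)
at [ 0.437  -0.3506  0.0994] yaw 82.6 tool shift mm [-2. -6. 22.] rotz 0.6 tilt [ 0.004 -0.006 -1.   ]
 rotvec deg [0.3 0.3 0.6] shift in final frame [-2. -6. 22.]
```

Request:
drive_tool(linear=[[-2,-5,8],[0,0,10],[0,0,5],[0,0,0],[0,0,0],[0,0,0],[0,0,0],[0,0,0],[0,0,0]], rot=[[0,0,0.6],[0,0,0],[0,0,0],[0,0,0],[0,0,0],[0,0,0],[0,0,0],[0,0,0],[0,0,0]], hand=[40,40,40,40,2,2,2,2,2], force=25)

```text
t: 23.22
tcp_pos: [0.4327, -0.3547, 0.0778]
tool_rot: [0.756, 0.655, -0.001, 0.008]
force: [-0.9, 0.7, -0.7]
finger_gap: 0.125
```

```bash
python3 - <<'E'
from h import *
s=manip.sense(); print(s['t'],s['finger_gap']*85.4,s['force'])
M,im=snap('top')
q=cams.regions_of('book','top')[0]; print(q['rect'],corners(maskrect(M,q['pixels'],.015)[0]))
go(.545,-.182,.17,88)
E
```

```text
23.2167 10.700345540022921 [-0.85151923  0.6694144  -0.72584034]
[299.7, 175.0, 364.6, 226.6] (array([ 546., -184.]), array([211., 152.]), 88.5)
at [ 0.4327 -0.3546  0.0778] yaw 81.8 tool shift mm [186.  88. -93.] rotz -6.2 tilt [ 0.009 -0.012 -1.   ]
 rotvec deg [ 0.6  0.7 -6.1] shift in final frame [176. 106. -92.]
```

Request:
drive_tool(linear=[[0,0,-10],[0,0,-25],[0,0,-30],[15,10,-15],[32,20,0],[34,21,0],[34,21,0],[34,20,0],[20,12,0],[5,3,0],[0,0,0],[0,0,0],[0,0,0]], rot=[[0,0,0],[0,0,-3],[0,0,-3],[0,0,0],[0,0,0],[0,0,0],[0,0,0],[0,0,0],[0,0,0],[0,0,0],[0,0,0],[0,0,0],[0,0,0]], hand=[2,2,2,2,2,2,2,2,2,2,2,2,2])

```text
t: 24.4
tcp_pos: [0.5503, -0.1803, 0.1699]
tool_rot: [0.72, 0.694, -0.0, 0.014]
force: [-0.3, 0.9, -0.6]
finger_gap: 0.125
```

```bash
python3 - <<'E'
from h import *
M,im=snap('wrist','w14.png')
s=manip.sense(); print(s['t'],s['finger_gap']*85.4,s['force'])
q=cams.regions_of('book','wrist')[0]; print(q['rect'],corners(maskrect(M,q['pixels'],.015)[0]))
q=cams.regions_of('marker','wrist'); 
if q: print(q[0]['rect'],corners(maskrect(M,q[0]['pixels'],s['tcp_pos'][2]-.066)[0]))
go(.546,-.185,.094,88)
E
```

```text
24.45 11.115340466961934 [-1.26127404 -0.16828875  0.32334604]
[144.8, 61.8, 347.1, 277.0] (array([ 546., -171.]), array([185., 151.]), 88.4)
[244.3, 118.5, 269.2, 330.7] (array([ 551., -174.]), array([126.,  12.]), 87.6)
at [ 0.5501 -0.1809  0.1696] yaw 87.8 tool shift mm [-3. -5. 76.] rotz -0.2 tilt [ 0.019 -0.019 -1.   ]
 rotvec deg [ 1.1  1.1 -0.2] shift in final frame [-4. -4. 76.]
```

View pics/w14.png

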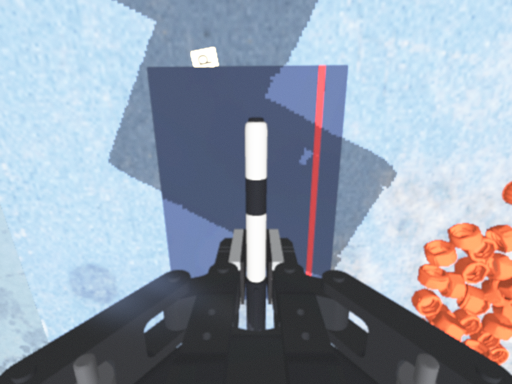

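The marker is held along the book's long side at (256,225), and the book's far edge is at row 66, which puts its middle at (0.546, −0.184). I lower it there, levelling first.

Request:
drive_tool(linear=[[0,0,0],[0,0,0],[-5,-4,15],[0,0,25],[0,0,15],[0,0,5],[0,0,0],[0,0,0]], rot=[[0.9,0.6,0],[0,0,0],[0,0,0],[0,0,0],[0,0,0],[0,0,0],[0,0,0],[0,0,0]], hand=[2,2,2,2,2,2,2,2])

```text
t: 25.22
tcp_pos: [0.5438, -0.1946, 0.1085]
tool_rot: [0.725, 0.689, -0.002, 0.006]
force: [0.5, 0.3, 0.3]
finger_gap: 0.126
```

```bash
python3 - <<'E'
from h import *
s=manip.sense(); print(s['t'],s['finger_gap']*85.4,s['force'])
go(.546,-.186,.093,88)
E
```

```text
25.2167 10.759406855004666 [0.50915352 0.30693435 0.26816279]
at [ 0.5438 -0.1946  0.1085] yaw 87.1 tool shift mm [ 9.  2. 15.] rotz -0.9 tilt [ 0.006 -0.011 -1.   ]
 rotvec deg [ 0.4  0.6 -0.9] shift in final frame [ 9.  2. 16.]
```

Request:
drive_tool(linear=[[8,2,6],[0,0,6],[0,0,2],[0,0,1],[0,0,0],[0,0,0]], rot=[[0,0,-0.9],[0,0,0],[0,0,0],[0,0,0],[0,0,0],[0,0,0]], hand=[2,2,2,2,2,2])

```text
t: 25.72
tcp_pos: [0.5481, -0.1866, 0.0949]
tool_rot: [0.718, 0.695, -0.001, 0.009]
force: [0.1, -1.1, -0.5]
finger_gap: 0.126
```

Request:
drive_tool(linear=[[0,0,0],[0,0,0],[0,0,0],[0,0,-8],[0,0,-25],[0,0,-35],[0,0,-35],[0,0,-10],[0,0,0],[0,0,0]], rot=[[0,0,0],[0,0,0],[0,0,0],[0,0,0],[0,0,0],[0,0,0],[0,0,0],[0,0,0],[0,0,0],[0,0,0]], hand=[30,35,35,35,35,35,35,35,35,35])

```text
t: 26.55
tcp_pos: [0.5467, -0.1852, 0.2156]
tool_rot: [0.719, 0.695, -0.001, 0.009]
force: [-0.3, 0.3, -1.3]
finger_gap: 0.412
```

```bash
python3 - <<'E'
from h import *
s=manip.sense(); print(s['t'],s['finger_gap']*85.4,s['force'])
M,im=snap('wrist','w15.png')
for o,h in (('book',.015),('marker',.022)):
  for q in cams.regions_of(o,'wrist')[:1]: print(o,q['rect'],corners(maskrect(M,q['pixels'],h)[0]))
go(.42,-.3,.25,88)
E
```

```text
26.55 35.171020758819786 [-0.28913568  0.34890765 -1.32064057]
book [170.2, 64.1, 339.9, 269.1] (array([ 547., -184.]), array([209., 152.]), 88.4)
marker [251.5, 114.6, 263.4, 242.7] (array([ 547., -186.]), array([135.,  12.]), 88.1)
at [ 0.5459 -0.1848  0.2134] yaw 88.1 tool shift mm [-120. -122.  -36.] rotz 0.1 tilt [ 0.007 -0.012 -1.   ]
 rotvec deg [0.4 0.7 0.1] shift in final frame [-120. -122.  -37.]
```

View pics/w15.png

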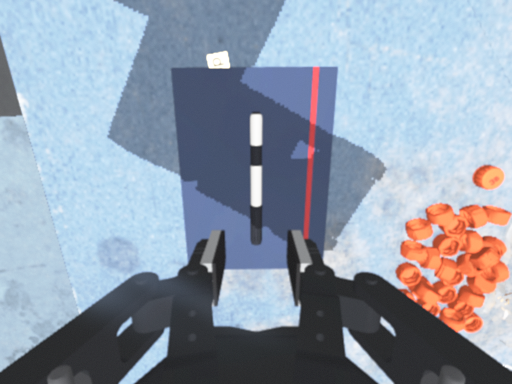

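The marker lies centred on the book: marker (0.547, −0.186), book (0.547, −0.184), angles agreeing. One last overall check over the plate.

Request:
drive_tool(linear=[[0,0,-20],[0,0,-30],[20,-4,-25],[36,-6,-10],[38,-6,-10],[38,-6,-10],[38,-6,0],[38,-6,0],[30,-4,0],[20,-3,0],[0,0,0],[0,0,0],[0,0,0]], rot=[[0,0,0],[0,0,0],[0,0,0],[0,0,0],[0,0,0],[0,0,0],[0,0,0],[0,0,0],[0,0,0],[0,0,0],[0,0,0],[0,0,0],[0,0,0]], hand=[35,35,35,35,35,35,35,35,35,35,35,35,35])

```text
t: 27.78
tcp_pos: [0.5071, 0.0849, 0.3019]
tool_rot: [0.721, 0.693, -0.011, -0.01]
force: [-0.7, -0.0, -0.0]
finger_gap: 0.408
```

```bash
python3 - <<'E'
from h import *
s=manip.sense(); print(s['t'],s['tcp_pos'],s['force'])
M,im=snap('wrist','w16.png')
q=cams.regions_of('plate','wrist')
if q: r=maskrect(M,q[0]['pixels'],.03)[0]; print('plate',corners(r))
for o,h in (('timer',.016),('bottle',.04),('pipette',.015)):
  for p in cams.spot_point(o,'wrist')[:1]:
    w=ray(M,p['at'],0)[:2]; print(o,round(p['score'],2),np.round(w,3),'rel plate(.541,.172,1deg)',np.round(R.from_euler('z',-1,degrees=True).apply([w[0]-.541,w[1]-.172,0])[:2],3))
  for p in cams.regions_of(o,'wrist')[:1]: print('  ',corners(maskrect(M,p['pixels'],h)[0]))
E
```

```text
27.7833 [0.50705983 0.08492951 0.30192333] [-0.69550902 -0.03252749 -0.0288324 ]
plate (array([541., 174.]), array([ 87., 128.]), 1.2)
bottle 0.56 [0.547 0.044] rel plate(.541,.172,1deg) [ 0.004 -0.128]
   (array([545.,  45.]), array([52., 41.]), 89.1)
pipette 0.72 [0.428 0.185] rel plate(.541,.172,1deg) [-0.113  0.014]
   (array([428., 169.]), array([ 60., 212.]), 3.9)
```

View pics/w16.png

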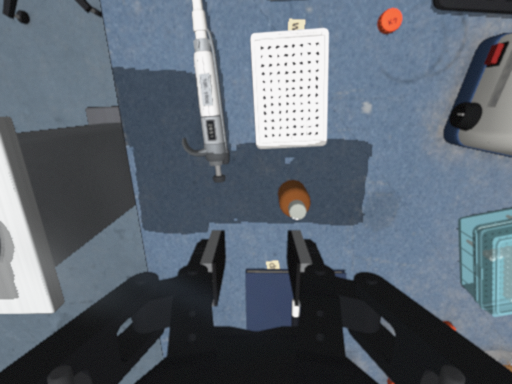

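The pipette at (212,100), the plate at (290,88) and the bottle at (294,197) all stand as planned, and the measured offsets are inside the limits. I'm handing in.

```bash
python3 -c "
from h import *
print(order.sign_off())"
```

```text
the job is handed in; nothing more can be done
None
```

The bench is set out and the job is handed in at about 28 s of the 102 s allowed. No verdict was reported. My last camera checks put all four things inside the limits, with plate-frame values taken from the plate at about (0.541, 0.173), yaw about 1°:

| Thing | Measured | Allowed |
|---|---|---|
| Timer | x ≈ 0.00, y ≈ +0.135 m, square within about 1° | x ±0.015, y 0.122 to 0.152 |
| Bottle | upright, x ≈ +0.004, y ≈ −0.128 m | x ±0.015, y −0.139 to −0.109 |
| Pipette | origin 0.109–0.113 m in front, about 0.013 m tipward, hook to the robot, within about 2° of the plate | 0.094 to 0.124 m in front, 0.022 buttonward to 0.048 tipward |
| Marker | about 2 mm from the book's middle, parallel within 1° | ±0.02 m, 0.2 rad |

- **Orange caps:** neither cap was touched. I last saw cap_back in its place at the end, and cap_side just after placing the timer.
- **Timer:** it dropped a few millimetres on release but landed flat. It was out of view in the last wrist picture, so its values come from the check right after placing.
- **Pipette and bottle:** the network's points and my own measurements differed by up to about 4 mm, less than the margins.

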